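# Put the handle on the hot pan, lift it and turn it to be taken

## Task

The little steel pan has come out of the oven without its handle and is too hot to touch: pick the detachable handle up from the chopping board and push its square socket fully home onto the square tang of the pan while the pan stands on its wooden trivet. Then, holding only the handle, lift the pan at least 8 cm and, above the trivet, turn it about a quarter turn anticlockwise (seen from above) until the handle points straight out over the front edge of the worktop, towards you; keep it level all the while, so that the loose potato stays in the middle. Finish still holding the pan up like that, still and level, for the cook to take, and leave everything else as it stands.

Things in the scene. Friction and masses are not known exactly. Their poses are not given: they have to be found in the camera images.
- pan: Small round dark steel pan, 139 mm across the rim, 37 mm high, foot 98 mm across, 0.2 kg, loose in the trivet's recess. Origin: centre of its underside; z up; x points out along its square tang. Inside it is a shallow dish: floor 6.6 mm above the underside at the centre, 14 mm at 48 mm out, then a flared wall.
- tang_tip (a point): Centre of the tip of the pan's steel tang, 117 mm along the pan's x, 24 mm above its underside; same axes as the pan. The tang is level, 14 mm square with flats up, down and sideways, parallel from the stop plate (face 72 mm from the pan's origin) to 110 mm, then tapered to 8 mm at the tip. At the start it points roughly to +y, the robot's left.
- handle: Detachable handle lying on the chopping board: 24 mm wide (y), 26 mm high (z), 154 mm long plus a hanging loop, 0.09 kg; steel socket (first 50 mm), then dark wood. Origin: centre of the socket's open mouth, 13 mm above its underside; x runs from the mouth to the tail, z up. Bore 15.4 mm square, 48 mm deep.
- handle_grip (a point): Point on the handle's axis 40 mm behind the mouth, between flat parallel sides 24 mm apart: a good place to grip from above. Same axes as the handle. Fully home, the handle's axes coincide with the pan's, its mouth 72 mm from the pan's origin, this point 112 mm. Only the close fit and friction hold it on; the pan then sags a degree or two.
- potato: Loose round new potato, a ball of 38 mm diameter, 0.03 kg, free to roll in the pan. Origin: its centre.
- trivet: Round light wood trivet, 164 mm across, 16 mm high, fixed; a round recess 108 mm across and 5 mm deep takes the foot of the pan (recess floor 11 mm above the worktop). Origin: centre of its underside. z up; its x points straight away from the front edge of the worktop (away from the robot), its y along that edge to the left.
- board: White chopping board, 210 x 300 x 10 mm, fixed flat on the worktop; the handle lies on it. Origin: centre of its underside.
- lemon: Lemon, 71 x 53 x 51 mm, lying near the front edge by the range. Bystander; origin centre of its underside.
- spice_jar: Glass spice jar with a screw cap, 45 mm across, 108 mm high, behind the pan. Bystander; origin centre of its underside.
- salt_shaker: Glass salt shaker with a metal top, 44 mm across, 90 mm high, behind the pan by the range. Bystander; origin centre of its underside.
- teaspoon: Steel teaspoon, 130 mm long, 11 mm high, lying along the front edge. Bystander; origin centre of its underside.
- mug: Striped mug, 86 mm across, 90 mm high, at the back left. Bystander; origin centre of its underside.

How it is judged:
By the outcome, as a careful person would: the job done as asked, in the order asked, and still so for the second after the job is handed in, while the arm keeps its last pose, push and grip.
It also fails if it takes over 64 s, if anything falls off the work surface, if the arm or the gripper's body presses on something with over 40 N, if the wrist force passes 120 N, or if a joint passes its speed limit or range.

## Robot

A 6-joint arm with a two-finger parallel gripper is mounted at the origin on a cart in front of the work surface, level with it; the furniture and walls round the work are solid. World frame = base frame: x ahead of the robot, y to its left, z up, the work surface at z = 0. Lengths are in m, angles in rad, forces in N, time in s.
With the tool pointing down it reaches from about 0.375 to 0.975 m from the base axis. Payload 3.8 kg.
Tool frame: the origin (TCP) lies midway between the tips of the shut fingers; the grasp point (between the pads) lies 19 mm behind it; z points along the fingers, y is the line along which they close (so a half turn about z gives the same grasp; the last joint's range is limited). The gripper opens to 85 mm and grips with 20 to 120 N. Pads are 22 mm wide; open, the fingers measure 114 mm over their backs; the gripper's body (76 mm by 85 mm) begins 54 mm behind the grasp point. The pads swing forward as they close: fully open they stand 13 mm farther back than shut.
Start: joints at [-1.306, 0.264, 1.604, -0, 1.274, -0.037], TCP at [0.201, -0.644, 0.231] pointing down, gripper open.
Joint ranges: [-2.63, 2.63], [-0.94, 2.18], [0.31, 2.57], [-1.31, 4.45], [0, 2.66], [-2.55, 2.55]. Speed limits (rad/s): [2.57, 2.57, 3.14, 3.14, 3.14, 3.14].

## Interface

Orientations are given as a rotation vector (axis times angle).
In Python, from workcell import bot gives the robot as it stands.
- The arm moves only by the tool jog_arm, never from a script. Its argument "motion" is a list of rows, each a list of 5 numbers: the opening, from -1 (shut) to 1 (fully open), then the shift along the tool's x, y, z in mm, then the turn about the tool's z in degrees. In form: [[claw, x, y, z, twist], ...]. A call has 1 to 10 rows; each row shifts and turns the commanded pose from where the row before left it, along the tool's axes as they then stand; what a row does not reach is not made up. A row lasts 1/12 s, in which the tool goes at most 41.7 mm and 7.16 degrees, less where a joint would pass 70% of its speed; a pose out of reach is approached as far as the arm can. A call with a gripper value outside its range is refused whole. The fingers move at their own pace and stop on an object; "force" is the grip in N (left out, the last holds). Time passes only in rows, so rows that do not move let the fingers close. It gives the time, the measured TCP pose, the force, the opening and the grip force at its end, in the units of the state.
- bot.read_state(): the state, without advancing time (a new reading comes with each control period).
- bot.read_camera(name): name is "side" or "top"; returns (picture, depth): 420x560x3 uint8, red, green, blue; 420x560 float32, m along the optical axis (not along the pixel's ray), 0 where there is no reading.
- bot.get_calibration(name): a dict with "vfov" (degrees; the focal length in pixels is half the picture's height over the tangent of half this angle, whatever the lens; pixels are square), "cx", "cy" (the principal point, pixels), "rvec" (rotation vector, rad) and "tvec" (3), from world to camera coordinates, as OpenCV has them. Camera axes: x right, y down, z forward; pixel columns grow to the right and rows downward; lengths in m; the calibration is good to about 2 mm. A picture is of the moment at which its call begins. get_calibration takes no time and is no camera call.
- bot.finish_job(): hands the job in; it is judged then, once.
The state is a dict: "time": time; "q": joint angles; "joint_vel": joint speeds; "joint_torque": joint torques, N m; "tool_pos": TCP position; "tcp_rot": TCP orientation; "wrist_force": force on the tool from outside, world axes, zero at the start; "torque": the same for the moment, N m; "width": opening from 0.0 (shut) to 1.0 (fully open); "grip_force": force on a finger pad.
Only numpy, scipy, OpenCV 4.12 (cv2) and the standard library are available. Lean on these libraries where they do the work, as an engineer would, in place of code of your own. Each camera call takes 0.05 s, during which the arm holds its last target. There are 200 camera calls.

## Working session

There is one attempt and no reset: what is moved stays moved. The work goes in short steps, Python scripts to look and compute and a tool call to move; the robot and the scene stay as the last step left them, time stands still between calls to the robot, and variables do not carry over. Pictures are saved under pics/ and viewed, at most 10 in all, crops included, and the job is handed in when it is done.

Besides the shell and the picture viewer there is one more tool, called after ">>>" in YAML: its name, and indented under it one key for each argument. jog_arm: Moves the arm, as the interface text tells. Its arguments: {"type":"object","properties":{"motion":{"type":"array"},"force":{"type":"number"}},"required":["motion"]}

```bash
ls; mkdir -p pics; cat > h.py <<'E'
import numpy as np, cv2
from workcell import bot
from scipy.spatial.transform import Rotation as R
def cal(n):
    c=bot.get_calibration(n); f=210/np.tan(np.radians(c["vfov"])/2)
    return f,c["cx"],c["cy"],R.from_rotvec(np.ravel(c["rvec"])).as_matrix(),np.ravel(c["tvec"])
def ray(n,u,v,z):
    f,cx,cy,M,t=cal(n); d=M.T@np.array([(u-cx)/f,(v-cy)/f,1]); o=-M.T@t
    return o+d*(z-o[2])/d[2]
def cloud(n,dep):
    f,cx,cy,M,t=cal(n); v,u=np.mgrid[0:420,0:560]
    P=np.stack([(u-cx)/f*dep,(v-cy)/f*dep,dep],-1)
    return (P-t)@M
def proj(n,p):
    f,cx,cy,M,t=cal(n); q=M@np.asarray(p)+t; return q[0]/q[2]*f+cx,q[1]/q[2]*f+cy
E
python3 - <<'E'
from h import *
for n in("side","top"):
    im,d=bot.read_camera(n); cv2.imwrite(f"pics/{n}0.png",im[...,::-1]); np.savez(f"{n}0.npz",im=im,d=d)
    print(bot.get_calibration(n)); f,cx,cy,M,t=cal(n); print(-M.T@t)
print(bot.read_state())
E
```

```text
pics
{'vfov': 54.62314542982535, 'cx': 287.2004024771269, 'cy': 205.45167979070825, 'rvec': array([ 2.19965968,  0.02911805, -0.03402164]), 'tvec': array([-0.55835603,  0.05536989,  0.9047911 ])}
[ 0.58941945 -0.67972122  0.56924335]
{'vfov': 53.137029606833984, 'cx': 281.1992903334757, 'cy': 204.2672097346858, 'rvec': array([ 2.12931221, -2.16455802,  0.18988365]), 'tvec': array([0.06465935, 0.55081379, 0.97258781])}
[0.39158759 0.07509965 1.04619449]
{'time': 0.1, 'q': array([-1.30589591e+00,  2.64726687e-01,  1.60525627e+00, -2.57942915e-05,
        1.27366594e+00, -3.68803978e-02]), 'joint_vel': array([-0.00109314, -0.00169817, -0.00289721,  0.00030048,  0.0004782 ,
       -0.00029409]), 'joint_torque': array([ 7.86864694e-04, -5.16704071e+01, -3.68591094e+01, -1.86478178e-05,
        6.31936913e-03, -3.78424306e-05]), 'tool_pos': array([ 0.20045444, -0.64385946,  0.2300434 ]), 'tcp_rot': array([-3.10387799e+00, -4.71944526e-01,  4.05661679e-04]), 'wrist_force': array([ 0.03024406, -0.40763689, -0.54364339]), 'torque': array([ 0.01586573, -0.00767854,  0.00660604]), 'grip_force': 0.0, 'width': 1.0010128529396205}
```

View pics/top0.png

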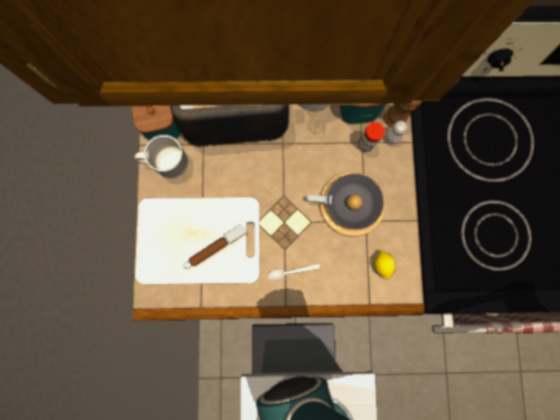

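View pics/side0.png

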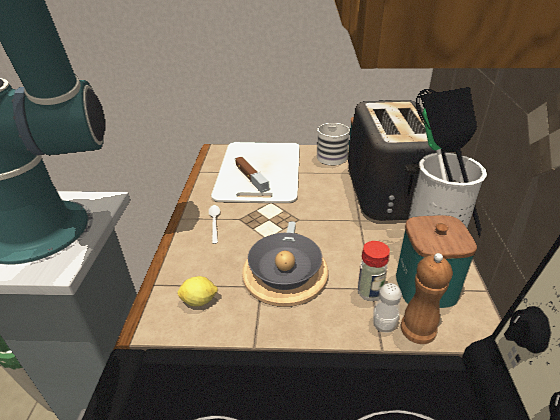

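The top view shows the pan at about (353,203) with its tang running left to (308,199). The handle lies on the board with its mouth near (242,230) and its tail near (187,265). The side view shows the same layout, with the potato in the middle of the pan.

```bash
python3 - <<'E'
from h import *
S={n:np.load(f"{n}0.npz") for n in("top","side")}
for n in S:
    P=cloud(n,S[n]["d"]); ok=S[n]["d"]>0; im=S[n]["im"].astype(int)
    X,Y,Z=P[...,0],P[...,1],P[...,2]
    wt=ok&(X>.3)&(X<.65)&(Y>-.3)&(Y<.4); print(n,"worktop z",np.median(Z[wt&(abs(Z)<.008)]))
    # handle: above board top
    m=ok&(X>.3)&(X<.56)&(Y>.12)&(Y<.42)&(Z>.024)&(Z<.06)
    print(" handle px",m.sum(),"ztop",np.percentile(Z[m],[50,90]))
    k,lab,st,_=cv2.connectedComponentsWithStats(m.astype(np.uint8)); b=1+np.argmax(st[1:,4]); mm=lab==b
    pts=P[mm][:,:2]; (c,s,a)=cv2.minAreaRect(pts.astype(np.float32)*1000); print(" rect",c,s,a)
    bx=cv2.boxPoints((c,s,a)); print(bx.round(1).tolist())
    # pan: potato and rim
    hsv=cv2.cvtColor(S[n]["im"],cv2.COLOR_RGB2HSV)
    pan=ok&(Z>.040)&(Z<.058)&(X>.4)&(X<.68)&(Y>-.25)&(Y<.02)
    k,lab,st,ce=cv2.connectedComponentsWithStats(pan.astype(np.uint8)); 
    for i in range(1,k):
        if st[i,4]>40:
            q=P[lab==i]; print(" pan comp",st[i],q.min(0).round(3),q.max(0).round(3),cv2.minEnclosingCircle(q[:,:2].astype(np.float32)))
    # tang points
    tg=ok&(Z>.028)&(Z<.05)&(X>.45)&(X<.65)&(Y>-.06)&(Y<.05)
    q=P[tg]; print(" tang",len(q),np.median(q[:,2]) if len(q) else 0)
    for y in np.arange(-.06,.03,.01):
        w=q[(q[:,1]>y)&(q[:,1]<y+.01)]
        if len(w)>1: print("  y",round(y+.005,3),len(w),w[:,0].min().round(4),w[:,0].max().round(4),np.median(w[:,2]).round(4))
    po=ok&(hsv[...,0]<22)&(hsv[...,1]>110)&(hsv[...,2]>80)&(X>.45)&(X<.65)&(Y>-.2)&(Y<-.06)&(Z>.03)
    q=P[po]; print(" potato",len(q),q.mean(0),q[:,2].max())
top=S["top"]["im"][...,::-1]
cv2.imwrite("pics/c1.png",np.hstack([cv2.resize(top[190:290,130:264],(536,400),interpolation=cv2.INTER_NEAREST),cv2.resize(top[165:245,298:348],(250,400),interpolation=cv2.INTER_NEAREST)]))
E
```

```text
top worktop z 0.0002411826768181633
 handle px 1234 ztop [0.03654161 0.052287  ]
 rect (450.67095947265625, 219.32321166992188) (24.744033813476562, 171.2700958251953) 32.554683685302734
[[394.20001220703125, 284.79998779296875], [486.29998779296875, 140.5], [507.20001220703125, 153.8000030517578], [415.0, 298.20001220703125]]
 pan comp [307 173  77  57 736] [ 0.488 -0.192  0.04 ] [ 0.625 -0.007  0.054] ((0.5591171979904175, -0.10008274763822556), 0.09290368854999542)
 pan comp [348 195  15  15 172] [ 0.538 -0.141  0.04 ] [ 0.572 -0.106  0.057] ((0.5560044050216675, -0.12317082285881042), 0.018489547073841095)
 pan comp [377 254  19  13 163] [ 0.4   -0.213  0.04 ] [ 0.428 -0.17   0.054] ((0.4079691767692566, -0.19156230986118317), 0.022105775773525238)
 tang 173 0.04260200067942784
  y -0.055 54 0.5306 0.5793 0.0459
  y -0.045 30 0.5516 0.5708 0.042
  y -0.035 28 0.5577 0.572 0.0417
  y -0.025 24 0.5588 0.5717 0.0418
  y -0.015 30 0.5597 0.574 0.041
  y -0.005 7 0.563 0.5718 0.04
 potato 449 [ 0.59094447 -0.1017061   0.26413805] 0.5084723965621591
side worktop z -0.000469046601675229
[... 309 characters left out ...]
-0.193  0.04 ] [ 0.627 -0.008  0.05 ] ((0.5609546899795532, -0.10066782683134079), 0.0925598070025444)
 pan comp [275 251  20  16 230] [ 0.54  -0.142  0.04 ] [ 0.576 -0.112  0.057] ((0.5583803057670593, -0.12444067001342773), 0.018249552696943283)
 pan comp [190 276  21  19 284] [ 0.4   -0.213  0.04 ] [ 0.431 -0.173  0.053] ((0.4094668924808502, -0.19322893023490906), 0.021933523938059807)
 tang 162 0.04218314469551032
  y -0.055 74 0.5309 0.5848 0.0452
  y -0.045 15 0.5604 0.5727 0.0417
  y -0.035 28 0.5602 0.5744 0.0413
  y -0.025 22 0.5617 0.5762 0.0415
  y -0.015 20 0.5635 0.5762 0.0413
  y -0.005 3 0.5676 0.5717 0.0383
 potato 587 [ 0.60486273 -0.1345214   0.27250988] 0.4815403357375884
```

View pics/c1.png

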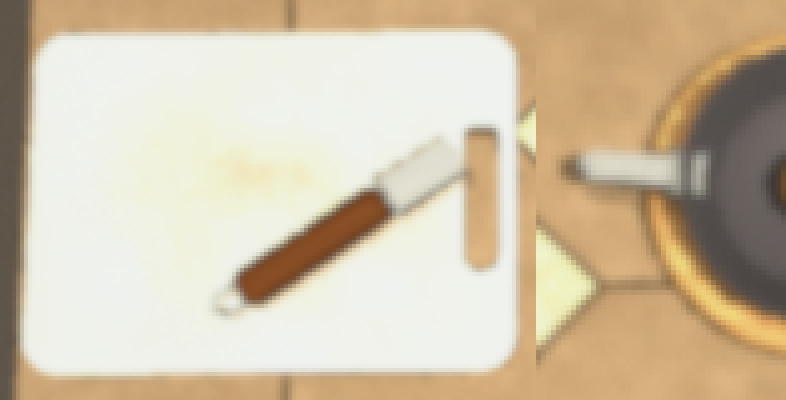

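The crop shows the steel socket pointing up and right, next to the board's hand slot, and the light tang pointing left and slightly up. Next I'll refine the handle axis and the pan from both views.

```bash
python3 - <<'E'
from h import *
for n in("top","side"):
    S=np.load(f"{n}0.npz");d=S["d"];P=cloud(n,d);X,Y,Z=np.moveaxis(P,-1,0);ok=d>0
    m=ok&(X>.38)&(X<.53)&(Y>.13)&(Y<.31)&(Z>.026)&(Z<.045)
    q=P[m][:,:2]; vx,vy,x0,y0=cv2.fitLine(q.astype(np.float32),cv2.DIST_L2,0,.001,.001).ravel()
    u=np.array([vx,vy])*np.sign(vy); s=(q-[x0,y0])@u; nrm=(q-[x0,y0])@[u[1],-u[0]]
    mid=(np.percentile(nrm,2)+np.percentile(nrm,98))/2
    o=np.array([x0,y0])+mid*np.array([u[1],-u[0]]); mouth=o+u*s.min()
    print(n,m.sum(),"yaw",np.degrees(np.arctan2(u[1],u[0])),"mouth",mouth,"len",np.ptp(s),"w",np.ptp(nrm),"grip",mouth+.04*u)
    r=ok&(Z>.0425)&(Z<.053)&(X>.45)&(X<.66)&(Y>-.22)&(Y<-.04)
    q=P[r][:,:2]; q=q[np.linalg.norm(q-[.557,-.123],axis=1)>.055]
    A=np.c_[2*q,np.ones(len(q))]; c=np.linalg.lstsq(A,(q**2).sum(1),rcond=None)[0]; print(" pan c",c[:2],"r",np.sqrt(c[2]+c[:2]@c[:2]),len(q))
    t=ok&(Z>.034)&(Z<.048)&(X>.53)&(X<.6)&(Y>-.042)&(Y<.005); q=P[t]
    vx,vy,x0,y0=cv2.fitLine(q[:,:2].astype(np.float32),cv2.DIST_L2,0,.001,.001).ravel()
    a=np.degrees(np.arctan2(vy,vx))%180; b=np.degrees(np.arctan2(y0-c[1],x0-c[0])); print(" tang fit yaw",a,"from centre",b,(x0,y0),"tip y",q[:,1].max(),"z",np.median(q[:,2]))
    h=ok&(Z>.06)&(Z<.4)&(X>.3)&(X<.75)&(Y>-.3)&(Y<.45);print(" tall x>=",[ (round(float(X[h&(Y>y)&(Y<y+.1)].min()),3) if (h&(Y>y)&(Y<y+.1)).any() else None) for y in np.arange(-.3,.4,.1)])
E
```

```text
top 655 yaw 122.602234 mouth [0.49656372 0.1470297 ] len 0.16937455956975034 w 0.024828456424571776 grip [0.47501157 0.18072695]
 pan c [ 0.55631211 -0.12223477] r 0.0663929354418196 530
 tang fit yaw 84.26754 from centre 84.53723664810316 (np.float32(0.5656211), np.float32(-0.024894416)) tip y -0.007418396617706115 z 0.04166255611964492
 tall x>= [0.712, 0.689, None, 0.72, 0.713, 0.642, 0.627]
side 359 yaw 123.87248 mouth [0.50135874 0.14587953] len 0.15001911851647692 w 0.027324276281516784 grip [0.47906488 0.17909074]
 pan c [ 0.5588064 -0.1238254] r 0.06682657833371348 591
 tang fit yaw 84.56166 from centre 84.0115226400009 (np.float32(0.5690362), np.float32(-0.026306808)) tip y -0.0049403513536278535 z 0.041353238149052785
 tall x>= [0.714, 0.692, None, 0.724, 0.715, 0.642, 0.632]
```

>>> jog_arm:
  motion:
    - [1,17,-23.5,0,0]
    - [1,17,-23.5,0,0]
    - [1,17,-23.5,0,0]
    - [1,17,-23.5,0,0]
    - [1,17,-23.5,0,0]
    - [1,17,-23.5,0,0]
    - [1,17,-23.5,0,0]
    - [1,17,-23.5,0,0]
    - [1,17,-23.5,0,0]
    - [1,17,-23.5,0,0]

```text
time: 0.93
tool_pos: [0.2931, -0.3679, 0.2308]
tcp_rot: [-3.105, -0.472, 0.0]
wrist_force: [0.1, 0.6, 0.2]
width: 0.996
grip_force: 0.0
```

>>> jog_arm:
  motion:
    - [1,17,-23.5,0,0]
    - [1,17,-23.5,0,0]
    - [1,17,-23.5,0,0]
    - [1,17,-23.5,0,0]
    - [1,17,-23.5,0,0]
    - [1,17,-23.5,0,0]
    - [1,17,-23.5,0,0]
    - [1,17,-23.5,0,0]
    - [1,17,-23.5,0,0]
    - [1,17,-23.5,0,0]

```text
time: 1.77
tool_pos: [0.3854, -0.0932, 0.231]
tcp_rot: [-3.106, -0.472, 0.0]
wrist_force: [0.5, -0.4, -0.2]
width: 1.002
grip_force: 0.0
```

>>> jog_arm:
  motion:
    - [1,17,-23.5,0,0]
    - [1,17,-23.5,0,0]
    - [1,17,-23.5,0,0]
    - [1,17,-23.5,0,0]
    - [1,17,-23.5,0,0]
    - [1,17,-23.5,0,0]
    - [1,17,-23.5,0,0]
    - [1,17,-23.5,0,0]
    - [1,0,0,0,0]
    - [1,0,0,0,0]

```text
time: 2.6
tool_pos: [0.4593, 0.1263, 0.2307]
tcp_rot: [3.105, 0.477, -0.002]
wrist_force: [-0.5, 0.2, -0.3]
width: 1.001
grip_force: 0.0
```

>>> jog_arm:
  motion:
    - [1,16.2,-23.1,0,0]
    - [1,16.2,-23.1,0,0]
    - [1,0,0,0,-6.58]
    - [1,0,0,0,-6.58]
    - [1,0,0,0,-6.58]
    - [1,0,0,0,-6.58]
    - [1,0,0,0,-6.58]
    - [1,0,0,0,-6.58]
    - [1,0,0,0,-6.58]
    - [1,0,0,0,-6.58]

```text
time: 3.43
tool_pos: [0.4763, 0.1775, 0.2309]
tcp_rot: [2.571, 1.806, -0.002]
wrist_force: [0.3, -0.2, -0.7]
width: 1.0
grip_force: 0.0
```

>>> jog_arm:
  motion:
    - [1,0,0,15,-6.58]
    - [1,0,0,15,-6.58]
    - [1,0,0,15,-6.58]
    - [1,0,0,15,-6.58]
    - [1,0,0,15,-6.58]
    - [1,0,0,15,-6.58]
    - [1,0,0,15,-6.58]
    - [1,0,0,15,-6.58]
    - [1,0,0,0,0]
    - [1,0,0,0,0]

```text
time: 4.27
tool_pos: [0.4755, 0.1777, 0.1104]
tcp_rot: [-1.514, -2.75, 0.004]
wrist_force: [-0.6, 0.4, 0.3]
width: 1.002
grip_force: 0.0
```

```bash
python3 - <<'E'
from h import *
s=bot.read_state(); M=R.from_rotvec(s["tcp_rot"]).as_matrix(); print(s["time"],s["tool_pos"],M.round(4).tolist(),np.degrees(np.arctan2(M[1,0],M[0,0])),s["q"].round(3))
E
```

```text
4.2667 [0.47554659 0.17765272 0.11037427] [[-0.5347, 0.845, -0.0028], [0.845, 0.5347, -0.0011], [0.0005, -0.0029, -1.0]] 122.32685634312945 [ 0.309  0.06   2.076 -0.     1.008 -0.255]
```

>>> jog_arm:
  motion:
    - [1,1.5,2,15,0.0]
    - [1,0,0,20,0]
    - [1,0,0,20,0]
    - [1,0,0,20,0]
    - [1,0,0,12,0]
    - [1,0,0,5,0]
    - [1,0,0,0,0]
    - [1,0,0,0,0]

```text
time: 4.93
tool_pos: [0.4784, 0.1814, 0.0202]
tcp_rot: [1.51, 2.754, 0.001]
wrist_force: [-0.1, 1.4, 0.1]
width: 1.0
grip_force: 0.0
```

```bash
python3 - <<'E'
from h import *
im,d=bot.read_camera("side"); cv2.imwrite("pics/s1.png",cv2.resize(im[120:260,180:380,::-1],(800,560),interpolation=cv2.INTER_CUBIC))
s=bot.read_state(); print(s["tool_pos"],s["wrist_force"])
E
```

```text
[0.47879315 0.18162685 0.02056994] [0.17986467 0.01855091 0.41445517]
```

View pics/s1.png

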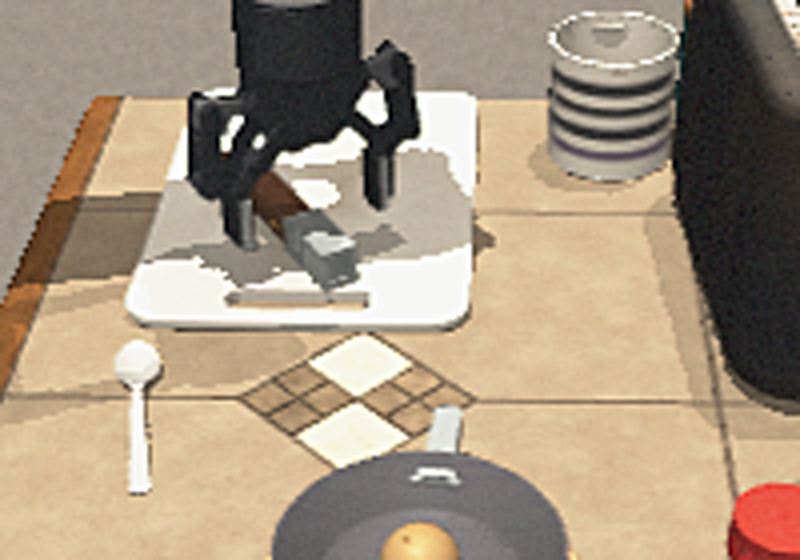

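The fingers straddle the handle just behind the mouth, with clearance on both sides, so I'll lower the last few millimetres and close.

>>> jog_arm:
  motion:
    - [1,0,0,4,0]
    - [1,0,0,3.8,0]
    - [-1,0,0,0,0]
    - [-1,0,0,0,0]
    - [-1,0,0,0,0]
    - [-1,0,0,0,0]
    - [-1,0,0,0,0]
    - [-1,0,0,0,0]
    - [-1,0,0,0,0]
    - [-1,0,0,0,0]
  force: 60

```text
time: 5.82
tool_pos: [0.478, 0.1815, 0.0118]
tcp_rot: [1.509, 2.755, 0.001]
wrist_force: [1.1, 0.3, 2.2]
width: 0.267
grip_force: 59.6
```

>>> jog_arm:
  motion:
    - [-1,0,0,0,0]
    - [-1,0,0,0,0]
    - [-1,0,0,0,0]
    - [-1,0,0,0,0]
  force: 110

```text
time: 6.15
tool_pos: [0.4783, 0.1815, 0.012]
tcp_rot: [1.509, 2.755, 0.001]
wrist_force: [0.9, 0.3, 5.6]
width: 0.258
grip_force: 108.5
```

>>> jog_arm:
  motion:
    - [-1,0,0,-15,0]
    - [-1,0,0,-15,0]
    - [-1,0,0,0,5.45]
    - [-1,0,0,0,5.45]
    - [-1,0,0,0,5.45]
    - [-1,0,0,0,5.45]
    - [-1,0,0,0,5.45]
    - [-1,0,0,0,5.45]
    - [-1,0,0,0,5.45]
    - [-1,0,0,0,0]

```text
time: 6.98
tool_pos: [0.4764, 0.1809, 0.0404]
tcp_rot: [-2.329, -2.107, 0.004]
wrist_force: [-0.2, 0.4, -0.1]
width: 0.262
grip_force: 107.8
```

>>> jog_arm:
  motion:
    - [-1,-16.6,15.5,0,0]
    - [-1,-16.6,15.5,0,0]
    - [-1,-16.6,15.5,0,0]
    - [-1,-16.6,15.5,0,0]
    - [-1,-16.6,15.5,0,0]
    - [-1,-16.6,15.5,0,0]
    - [-1,-16.6,15.5,0,0]
    - [-1,0,0,8,0]
    - [-1,0,0,0,0]
    - [-1,0,0,0,0]

```text
time: 7.82
tool_pos: [0.5724, 0.0552, 0.032]
tcp_rot: [-2.324, -2.11, 0.004]
wrist_force: [-0.5, -0.1, -0.6]
width: 0.261
grip_force: 108.0
```

```bash
cat >> h.py <<'E'
def st():
    s=bot.read_state(); M=R.from_rotvec(s["tcp_rot"]).as_matrix()
    print("t",round(s["time"],2),"tcp",s["tool_pos"].round(4),"yaw",np.degrees(np.arctan2(M[1,0],M[0,0])).round(2),"zax",M[:,2].round(4),"F",s["wrist_force"].round(1),"T",s["torque"].round(2),"w",round(s["width"],3),"g",round(s["grip_force"],1))
    return s
E
python3 - <<'E'
from h import *
st()
I=[]
for n in("top","side"):
    im,d=bot.read_camera(n); np.savez(f"{n}2.npz",im=im,d=d)
    P=cloud(n,d);X,Y,Z=np.moveaxis(P,-1,0);ok=d>0
    m=ok&(X>.53)&(X<.62)&(Y<.2)&(Y>-.042)&(Z>.03)&(Z<.075)
    for y in np.arange(-.04,.19,.008):
        w=P[m&(Y>y)&(Y<y+.008)]
        if len(w)>2: print(n,round(y+.004,3),len(w),"x",w[:,0].min().round(4),w[:,0].max().round(4),"zmed/max",np.median(w[:,2]).round(4),w[:,2].max().round(4))
    b=im[150:250,230:390,::-1] if n=="top" else im[180:300,240:340,::-1]
    I.append(cv2.resize(b,(int(b.shape[1]*400/b.shape[0]),400),interpolation=cv2.INTER_CUBIC)[:, :430])
o=np.hstack(I); print(o.shape); cv2.imwrite("pics/c2.png",o[:,:800])
E
```

```text
t 7.82 tcp [0.5724 0.0552 0.032 ] yaw 84.47 zax [-3.9e-03  1.0e-04 -1.0e+00] F [-0.5 -0.1 -0.6] T [-0.03 -0.02 -0.01] w 0.261 g 108.0
top -0.028 23 x 0.5588 0.5719 zmed/max 0.0418 0.0437
top -0.02 21 x 0.5593 0.5738 zmed/max 0.0423 0.0485
top -0.012 19 x 0.5602 0.5743 zmed/max 0.0412 0.0448
top -0.004 4 x 0.5649 0.5721 zmed/max 0.039 0.0413
top 0.012 6 x 0.5594 0.5721 zmed/max 0.0567 0.0586
top 0.02 18 x 0.5548 0.5665 zmed/max 0.0572 0.0589
top 0.028 11 x 0.5556 0.5594 zmed/max 0.0464 0.0576
top 0.076 3 x 0.5605 0.5617 zmed/max 0.0412 0.0516
top 0.084 14 x 0.5611 0.57 zmed/max 0.0545 0.0575
top 0.092 28 x 0.5626 0.5858 zmed/max 0.0554 0.0596
top 0.1 20 x 0.5629 0.5858 zmed/max 0.0558 0.0601
top 0.132 27 x 0.5661 0.589 zmed/max 0.0542 0.0597
top 0.14 30 x 0.5667 0.5882 zmed/max 0.0558 0.0596
top 0.148 39 x 0.5675 0.5916 zmed/max 0.0552 0.06
top 0.156 35 x 0.5685 0.592 zmed/max 0.0539 0.0579
top 0.164 27 x 0.5696 0.5924 zmed/max 0.0543 0.0594
top 0.172 8 x 0.5757 0.5883 zmed/max 0.0454 0.0465
top 0.18 13 x 0.5759 0.5911 zmed/max 0.0448 0.0472
side -0.036 21 x 0.5602 0.5744 zmed/max 0.0
[... 266 characters left out ...]
 0.0582
side 0.028 35 x 0.5602 0.5818 zmed/max 0.056 0.058
side 0.036 46 x 0.5601 0.5923 zmed/max 0.0556 0.074
side 0.044 139 x 0.5489 0.6009 zmed/max 0.0567 0.075
side 0.052 62 x 0.5401 0.5947 zmed/max 0.0566 0.0737
side 0.06 24 x 0.5616 0.5836 zmed/max 0.0567 0.0728
side 0.068 21 x 0.5634 0.5835 zmed/max 0.0557 0.067
side 0.076 17 x 0.5655 0.5835 zmed/max 0.0556 0.0583
side 0.084 17 x 0.5653 0.5834 zmed/max 0.0559 0.0578
side 0.092 16 x 0.5651 0.5833 zmed/max 0.0561 0.0579
side 0.1 14 x 0.5671 0.5809 zmed/max 0.0561 0.0581
side 0.108 13 x 0.5692 0.5809 zmed/max 0.0563 0.0582
side 0.116 8 x 0.569 0.5807 zmed/max 0.0557 0.0569
side 0.124 4 x 0.5689 0.5736 zmed/max 0.0551 0.0561
(400, 763, 3)
```

View pics/c2.png

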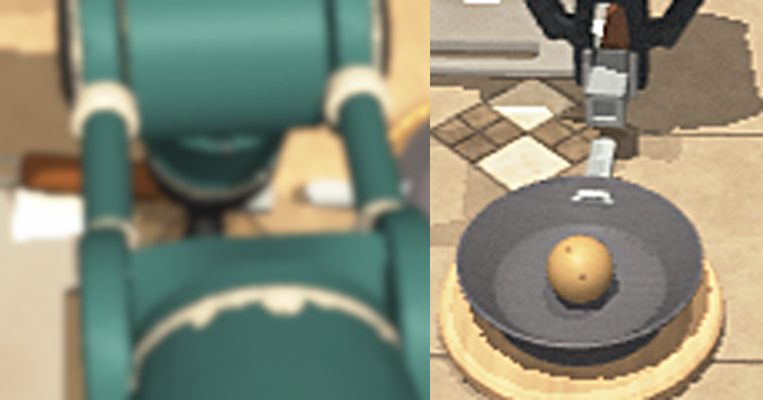

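In c2 the top view is mostly blocked by the arm. In the side view the socket mouth, at about (607,110) in the picture, faces the tang tip at about (605,145) and sits slightly to its left (−x). I'll shift and lower, then begin the push.

>>> jog_arm:
  motion:
    - [-1,0,2.8,4,0]
    - [-1,0,0,4,0]
    - [-1,-5,0,0,0]
    - [-1,-5,0,0,0]
    - [-1,0,0,0,0]
    - [-1,0,0,0,0]

```text
time: 8.42
tool_pos: [0.5761, 0.0445, 0.0256]
tcp_rot: [2.327, 2.11, 0.0]
wrist_force: [0.4, 0.6, -0.9]
width: 0.264
grip_force: 108.0
```

```bash
python3 - <<'E'
from h import *
st()
n="side"; im,d=bot.read_camera(n)
P=cloud(n,d);X,Y,Z=np.moveaxis(P,-1,0);ok=d>0
m=ok&(X>.54)&(X<.61)&(Y<.12)&(Y>-.042)&(Z>.036)&(Z<.055)
for y in np.arange(-.04,.09,.008):
    w=P[m&(Y>y)&(Y<y+.008)]
    if len(w)>2: print(n,round(y+.004,3),len(w),"x",w[:,0].min().round(4),w[:,0].max().round(4),((w[:,0].min()+w[:,0].max())/2).round(4),"z",np.median(w[:,2]).round(4),w[:,2].max().round(4))
b=im[180:280,250:330,::-1]; cv2.imwrite("pics/c3.png",cv2.resize(b,(480,600),interpolation=cv2.INTER_CUBIC))
E
```

```text
t 8.42 tcp [0.5761 0.0445 0.0256] yaw 84.39 zax [ 1.e-04  0.e+00 -1.e+00] F [ 0.4  0.6 -0.9] T [-0.05  0.01  0.02] w 0.264 g 108.0
side -0.036 20 x 0.5621 0.5744 0.5683 z 0.0412 0.0436
side -0.028 17 x 0.5619 0.5743 0.5681 z 0.0412 0.043
side -0.02 18 x 0.5617 0.5762 0.5689 z 0.0413 0.0427
side -0.012 9 x 0.5635 0.576 0.5698 z 0.0412 0.042
side -0.004 3 x 0.5675 0.5717 0.5696 z 0.0386 0.0395
side 0.004 41 x 0.5629 0.5842 0.5736 z 0.046 0.0508
side 0.012 28 x 0.5628 0.5862 0.5745 z 0.0495 0.0511
side 0.02 29 x 0.5626 0.5863 0.5744 z 0.0497 0.0508
side 0.028 41 x 0.5645 0.5927 0.5786 z 0.0492 0.0532
side 0.036 83 x 0.5531 0.6013 0.5772 z 0.0492 0.0549
side 0.044 30 x 0.5532 0.6015 0.5773 z 0.0492 0.0534
side 0.052 22 x 0.5662 0.5859 0.576 z 0.0499 0.0541
side 0.06 15 x 0.5703 0.5859 0.5781 z 0.0495 0.0498
side 0.068 19 x 0.568 0.588 0.578 z 0.0492 0.0506
side 0.076 17 x 0.5677 0.5857 0.5767 z 0.049 0.051
side 0.084 15 x 0.5697 0.5857 0.5777 z 0.0496 0.0526
side 0.092 12 x 0.5719 0.5833 0.5776 z 0.0493 0.0515
```

View pics/c3.png

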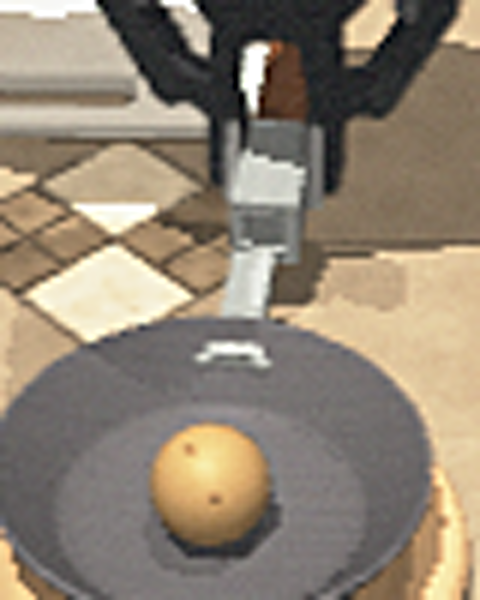

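The socket mouth (265,230) now sits about 2 mm to the right (+x) of the tang tip (252,265) and about 1.5 mm high. I'll correct both and move up to the tip.

>>> jog_arm:
  motion:
    - [-1,0,-2,1.5,0]
    - [-1,0,0,0,0]
    - [-1,-4,0,0,0]
    - [-1,-4,0,0,0]
    - [-1,-3,0,0,0]
    - [-1,-3,0,0,0]
    - [-1,-3,0,0,0]
    - [-1,0,0,0,0]
    - [-1,0,0,0,0]

```text
time: 9.22
tool_pos: [0.5725, 0.0279, 0.024]
tcp_rot: [-2.327, -2.11, -0.0]
wrist_force: [0.0, -0.2, -0.4]
width: 0.26
grip_force: 108.0
```

```bash
python3 - <<'E'
from h import *
st()
n="side"; im,d=bot.read_camera(n)
P=cloud(n,d);X,Y,Z=np.moveaxis(P,-1,0);ok=d>0
m=ok&(X>.54)&(X<.61)&(Y<.12)&(Y>-.045)&(Z>.036)&(Z<.055)
for y in np.arange(-.044,.07,.006):
    w=P[m&(Y>y)&(Y<y+.006)]
    if len(w)>2: print(n,round(y+.003,3),len(w),"x",w[:,0].min().round(4),w[:,0].max().round(4),((w[:,0].min()+w[:,0].max())/2).round(4),"z",np.median(w[:,2]).round(4),w[:,2].max().round(4))
E
```

```text
t 9.22 tcp [0.5725 0.0279 0.024 ] yaw 84.39 zax [ 0.e+00  1.e-04 -1.e+00] F [ 0.  -0.2 -0.4] T [-0.02  0.04  0.02] w 0.26 g 108.0
side -0.041 12 x 0.5604 0.5725 0.5664 z 0.0415 0.0439
side -0.035 13 x 0.562 0.5744 0.5682 z 0.0411 0.0428
side -0.029 16 x 0.5619 0.5743 0.5681 z 0.0417 0.043
side -0.023 12 x 0.5617 0.5762 0.5689 z 0.0417 0.0431
side -0.017 14 x 0.5635 0.5802 0.5719 z 0.0413 0.0426
side -0.011 42 x 0.5592 0.5802 0.5697 z 0.0451 0.0491
side -0.005 29 x 0.5591 0.5822 0.5707 z 0.0476 0.0494
side 0.001 22 x 0.5589 0.5821 0.5705 z 0.0477 0.0488
side 0.007 20 x 0.5608 0.5821 0.5714 z 0.0479 0.0499
side 0.013 36 x 0.5606 0.597 0.5788 z 0.0477 0.0541
side 0.019 77 x 0.5495 0.597 0.5732 z 0.0475 0.0549
side 0.025 29 x 0.5494 0.5818 0.5656 z 0.048 0.0532
side 0.031 18 x 0.5623 0.5818 0.572 z 0.0482 0.0537
side 0.037 13 x 0.5643 0.5817 0.573 z 0.0482 0.0495
side 0.043 13 x 0.5662 0.5838 0.575 z 0.0468 0.049
side 0.049 14 x 0.5639 0.5838 0.5738 z 0.0474 0.0499
side 0.055 13 x 0.566 0.5837 0.5749 z 0.0479 0.0498
side 0.061 14 x 0.5657 0.5814 0.5736 z 0.0474 0.0491
side 0.067 8 x 0.5678 0.5813 0.5746 z 0.0476 0.0499
```

Aligned within about 0.3 mm and already over the tip, so I'll push on slowly.

>>> jog_arm:
  motion:
    - [-1,-2,0,0,0]
    - [-1,-2,0,0,0]
    - [-1,-2,0,0,0]
    - [-1,-2,0,0,0]
    - [-1,0,0,0,0]
    - [-1,0,0,0,0]

```text
time: 9.77
tool_pos: [0.5717, 0.0201, 0.024]
tcp_rot: [-2.327, -2.11, -0.0]
wrist_force: [0.0, -0.1, -1.4]
width: 0.256
grip_force: 108.2
```

>>> jog_arm:
  motion:
    - [-1,-2.5,0,0,0]
    - [-1,-2.5,0,0,0]
    - [-1,-2.5,0,0,0]
    - [-1,-2.5,0,0,0]
    - [-1,-2.5,0,0,0]
    - [-1,-2.5,0,0,0]
    - [-1,0,0,0,0]
    - [-1,0,0,0,0]

```text
time: 10.43
tool_pos: [0.5702, 0.0051, 0.024]
tcp_rot: [-2.327, -2.11, -0.0]
wrist_force: [-0.3, -0.8, -0.5]
width: 0.255
grip_force: 108.2
```

```bash
cat >> h.py <<'E'
def pan(n):
    im,d=bot.read_camera(n); P=cloud(n,d);X,Y,Z=np.moveaxis(P,-1,0);ok=d>0
    r=ok&(Z>.0425)&(Z<.053)&(X>.45)&(X<.66)&(Y>-.22)&(Y<-.055)
    q=P[r][:,:2]; q=q[np.linalg.norm(q-[.558,-.124],axis=1)>.055]
    A=np.c_[2*q,np.ones(len(q))]; c=np.linalg.lstsq(A,(q**2).sum(1),rcond=None)[0]; print(n,"pan c",c[:2],"r",np.sqrt(c[2]+c[:2]@c[:2]),len(q))
    return im,d,P
E
python3 - <<'E'
from h import *
st(); pan("side")
E
```

```text
t 10.43 tcp [0.5702 0.0051 0.024 ] yaw 84.4 zax [-0.e+00  1.e-04 -1.e+00] F [-0.3 -0.8 -0.5] T [-0.04 -0.01  0.03] w 0.255 g 108.2
side pan c [ 0.55891918 -0.12404061] r 0.06669329822316095 590
```

>>> jog_arm:
  motion:
    - [-1,-2.5,0,0,0]
    - [-1,-2.5,0,0,0]
    - [-1,-2.5,0,0,0]
    - [-1,-2.5,0,0,0]
    - [-1,-2,0,0,0]
    - [-1,-1,0,0,0]
    - [-1,0,0,0,0]
    - [-1,0,0,0,0]

```text
time: 11.15
tool_pos: [0.569, -0.0077, 0.024]
tcp_rot: [-2.327, -2.11, -0.0]
wrist_force: [0.4, 0.5, -1.2]
width: 0.256
grip_force: 108.2
```

>>> jog_arm:
  motion:
    - [-1,-1,0,0,0]
    - [-1,-1,0,0,0]
    - [-1,-1,0,0,0]
    - [-1,-1,0,0,0]
    - [-1,0,0,0,0]
    - [-1,0,0,0,0]

```text
time: 11.65
tool_pos: [0.5686, -0.0117, 0.024]
tcp_rot: [2.327, 2.111, -0.0]
wrist_force: [0.2, -0.1, -0.8]
width: 0.263
grip_force: 108.2
```

```bash
python3 - <<'E'
from h import *
st(); im,d,P=pan("side")
cv2.imwrite("pics/c4.png",cv2.resize(im[190:310,230:350,::-1],(600,600),interpolation=cv2.INTER_CUBIC))
E
```

```text
t 11.65 tcp [ 0.5686 -0.0117  0.024 ] yaw 84.42 zax [-0. -0. -1.] F [ 0.2 -0.1 -0.8] T [ 0.03 -0.    0.05] w 0.263 g 108.2
side pan c [ 0.55886521 -0.12443961] r 0.06662880159324881 596
```

View pics/c4.png

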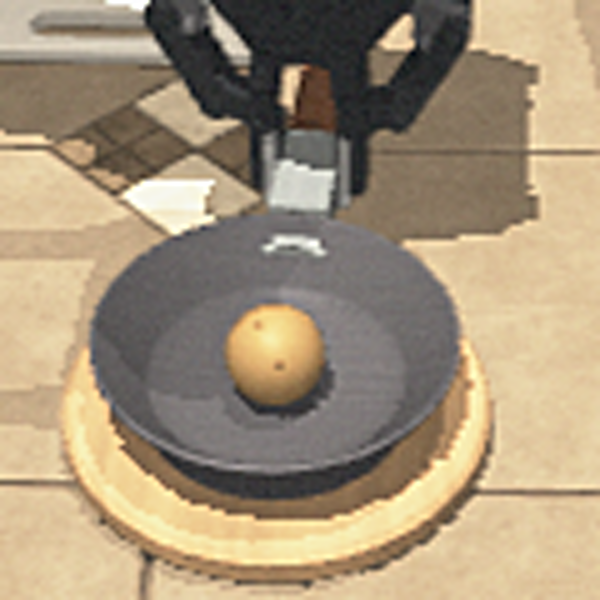

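The socket is up against the rim near (300,210), almost home. I'll keep pressing until the pan bottoms against the recess and the force rises.

>>> jog_arm:
  motion:
    - [-1,-1,0,0,0]
    - [-1,-1,0,0,0]
    - [-1,-1,0,0,0]
    - [-1,-1,0,0,0]
    - [-1,0,0,0,0]
    - [-1,0,0,0,0]

```text
time: 12.2
tool_pos: [0.5682, -0.0155, 0.024]
tcp_rot: [-2.327, -2.11, -0.0]
wrist_force: [-0.6, 3.1, -1.4]
width: 0.259
grip_force: 108.3
```

>>> jog_arm:
  motion:
    - [-1,-1,0,0,0]
    - [-1,-1,0,0,0]
    - [-1,-1,0,0,0]
    - [-1,0,0,0,0]
    - [-1,0,0,0,0]

```text
time: 12.62
tool_pos: [0.5684, -0.0158, 0.0244]
tcp_rot: [-2.326, -2.107, -0.006]
wrist_force: [0.5, 12.1, 1.2]
width: 0.257
grip_force: 108.4
```

```bash
python3 - <<'E'
from h import *
st(); pan("side")
E
```

```text
t 12.62 tcp [ 0.5684 -0.0158  0.0244] yaw 84.34 zax [ 9.0e-04  4.3e-03 -1.0e+00] F [ 0.5 12.1  1.2] T [ 1.95 -0.1  -0.02] w 0.257 g 108.4
side pan c [ 0.55870842 -0.12826602] r 0.06663980756592232 627
```

>>> jog_arm:
  motion:
    - [-1,-1.5,0,0,0]
    - [-1,-1.5,0,0,0]
    - [-1,-1.5,0,0,0]
    - [-1,0,0,0,0]
    - [-1,0,0,0,0]
  force: 120

```text
time: 13.08
tool_pos: [0.5689, -0.0161, 0.0251]
tcp_rot: [-2.326, -2.103, -0.014]
wrist_force: [2.1, 28.0, 4.4]
width: 0.258
grip_force: 118.9
```

```bash
python3 - <<'E'
from h import *
st(); pan("side")
E
```

```text
t 13.08 tcp [ 0.5689 -0.0161  0.0251] yaw 84.23 zax [ 0.0026  0.0104 -0.9999] F [ 2.1 28.   4.4] T [ 4.46 -0.21 -0.01] w 0.258 g 118.9
side pan c [ 0.55883926 -0.12853101] r 0.06667735360561591 655
```

>>> jog_arm:
  motion:
    - [-1,2,0,0,0]
    - [-1,2,0,0,0]
    - [-1,2,0,0,0]
    - [-1,0,0,0,0]
    - [-1,0,0,0,0]

```text
time: 13.55
tool_pos: [0.5683, -0.0156, 0.0241]
tcp_rot: [-2.326, -2.109, -0.003]
wrist_force: [1.3, 8.0, 0.5]
width: 0.255
grip_force: 118.6
```

>>> jog_arm:
  motion:
    - [-1,0,0,-1,0]
    - [-1,0,0,-2,0]
    - [-1,0,0,-3,0]
    - [-1,0,0,-4,0]
    - [-1,0,0,-4,0]
    - [-1,0,0,-3,0]
    - [-1,0,0,-2,0]
    - [-1,0,0,-1,0]
    - [-1,0,0,0,0]
    - [-1,0,0,0,0]

```text
time: 14.38
tool_pos: [0.568, -0.0174, 0.044]
tcp_rot: [2.327, 2.11, -0.0]
wrist_force: [-0.2, -0.0, -3.0]
width: 0.257
grip_force: 118.0
```

```bash
python3 - <<'E'
from h import *
s=st(); n="side"; im,d=bot.read_camera(n); P=cloud(n,d)
cv2.imwrite("pics/c5.png",cv2.resize(im[150:310,210:370,::-1],(600,600),interpolation=cv2.INTER_CUBIC))
E
```

```text
t 14.38 tcp [ 0.568  -0.0174  0.044 ] yaw 84.41 zax [ 0.e+00 -3.e-04 -1.e+00] F [-0.2 -0.  -3. ] T [ 0.21 -0.01 -0.02] w 0.257 g 118.0
```

View pics/c5.png

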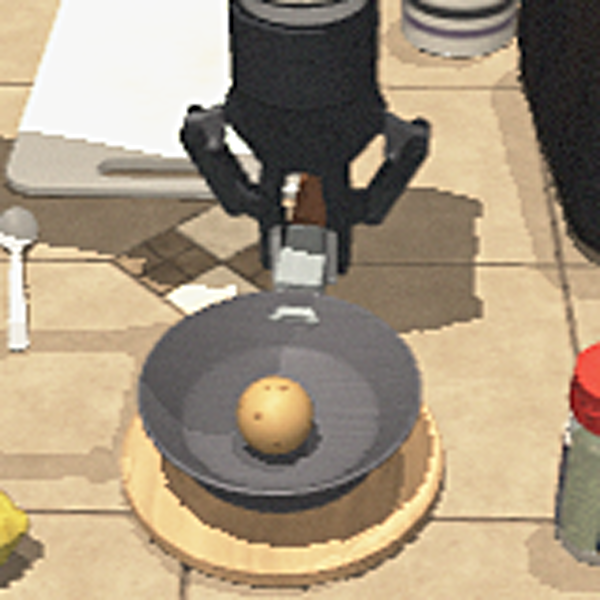

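The pan hangs level on the handle with the potato in the middle, at about (275,415). I'll lift the rest of the way.

>>> jog_arm:
  motion:
    - [-1,0,0,-2,0]
    - [-1,0.5,0,-5,0]
    - [-1,0.5,0,-8,0]
    - [-1,0.5,0,-10,0]
    - [-1,0.5,0,-10,0]
    - [-1,0.5,0,-10,0]
    - [-1,0.5,0,-10,0]
    - [-1,0.5,0,-10,0]
    - [-1,0.5,0,-10,0]
    - [-1,0.5,0,-9,0]

```text
time: 15.27
tool_pos: [0.5687, -0.0125, 0.1294]
tcp_rot: [2.326, 2.11, 0.001]
wrist_force: [0.5, -0.5, -3.1]
width: 0.257
grip_force: 118.0
```

>>> jog_arm:
  motion:
    - [-1,0,0,-6,0]
    - [-1,0,0,-4,0]
    - [-1,0,0,-2,0]
    - [-1,0,0,0,0]
    - [-1,0,0,0,0]
    - [-1,0,0,0,0]
    - [-1,0,0,0,0]
    - [-1,0,0,0,0]

```text
time: 15.93
tool_pos: [0.5681, -0.0126, 0.1394]
tcp_rot: [-2.326, -2.11, 0.001]
wrist_force: [-0.0, 0.6, -3.2]
width: 0.258
grip_force: 118.0
```

>>> jog_arm:
  motion:
    - [-1,0,-1,0,-0.5]
    - [-1,0,-2,0,-1]
    - [-1,-0.1,-2.9,0,-1.5]
    - [-1,-0.1,-3.9,0,-2]
    - [-1,-0.1,-4.9,0,-2.5]
    - [-1,-0.1,-4.9,0,-2.5]
    - [-1,-0.1,-4.9,0,-2.5]
    - [-1,-0.1,-4.9,0,-2.5]
    - [-1,-0.1,-4.9,0,-2.5]
    - [-1,-0.1,-4.9,0,-2.5]

```text
time: 16.77
tool_pos: [0.529, -0.0156, 0.1399]
tcp_rot: [-1.921, -2.486, 0.0]
wrist_force: [-0.3, -0.1, -3.2]
width: 0.255
grip_force: 118.2
```

```bash
python3 - <<'E'
from h import *
s=st(); M=R.from_rotvec(s["tcp_rot"]).as_matrix(); print("pan centre", s["tool_pos"]-.112*M[:,0], s["q"].round(2))
im,d=bot.read_camera("side")
cv2.imwrite("pics/c6.png",im[80:360,100:480,::-1])
E
```

```text
t 16.77 tcp [ 0.529  -0.0156  0.1399] yaw 104.6 zax [-3.e-04  0.e+00 -1.e+00] F [-0.3 -0.1 -3.2] T [ 0.16  0.11 -0.05] w 0.255 g 118.2
pan centre [ 0.55728294 -0.12401479  0.13990834] [-0.08  0.07  2.01  0.    1.07 -0.33]
```

View pics/c6.png

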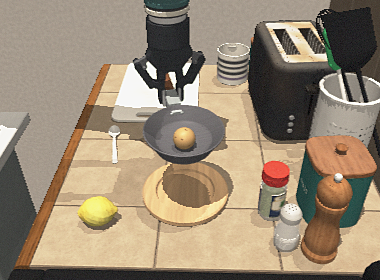

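The pan is level, about 11 cm up and over the trivet, with the potato central at (184,138). I'll continue the turn.

>>> jog_arm:
  motion:
    - [-1,-0.1,-4.9,0,-2.5]
    - [-1,-0.1,-4.9,0,-2.5]
    - [-1,-0.1,-4.9,0,-2.5]
    - [-1,-0.1,-4.9,0,-2.5]
    - [-1,-0.1,-4.9,0,-2.5]
    - [-1,-0.1,-4.9,0,-2.5]
    - [-1,-0.1,-4.9,0,-2.5]
    - [-1,-0.1,-4.9,0,-2.5]
    - [-1,-0.1,-4.9,0,-2.5]
    - [-1,-0.1,-4.9,0,-2.5]

```text
time: 17.65
tool_pos: [0.4859, -0.0376, 0.14]
tcp_rot: [-1.339, -2.842, 0.0]
wrist_force: [0.4, -0.6, -2.5]
width: 0.257
grip_force: 118.2
```

>>> jog_arm:
  motion:
    - [-1,-0.1,-4.9,0,-2.5]
    - [-1,-0.1,-4.9,0,-2.5]
    - [-1,-0.1,-4.9,0,-2.5]
    - [-1,-0.1,-4.9,0,-2.5]
    - [-1,-0.1,-4.9,0,-2.5]
    - [-1,-0.1,-4.9,0,-2.5]
    - [-1,-0.1,-4.9,0,-2.5]
    - [-1,-0.1,-4.9,0,-2.5]
    - [-1,-0.1,-4.9,0,-2.5]
    - [-1,-0.1,-4.9,0,-2.5]

```text
time: 18.48
tool_pos: [0.4558, -0.076, 0.14]
tcp_rot: [-0.692, -3.064, 0.0]
wrist_force: [1.2, -1.2, -2.5]
width: 0.259
grip_force: 118.2
```

>>> jog_arm:
  motion:
    - [-1,-0.1,-4.9,0,-2.5]
    - [-1,-0.1,-4.9,0,-2.5]
    - [-1,-0.1,-4.9,0,-2.5]
    - [-1,-0.1,-4.9,0,-2.5]
    - [-1,-0.1,-4.9,0,-2.5]
    - [-1,-0.1,-4.9,0,-2.5]
    - [-1,-0.1,-4.9,0,-2.5]
    - [-1,-0.1,-3.9,0,-2]
    - [-1,0,-2.9,0,-1.5]
    - [-1,0,-2,0,-1]

```text
time: 19.32
tool_pos: [0.4451, -0.1176, 0.14]
tcp_rot: [-0.097, -3.14, 0.0]
wrist_force: [0.2, 0.5, -3.2]
width: 0.256
grip_force: 118.2
```

>>> jog_arm:
  motion:
    - [-1,0,-1,0,-0.5]
    - [-1,0,0,0,0]
    - [-1,0,0,0,0]
    - [-1,0,0,0,0]
    - [-1,0,0,0,0]

```text
time: 19.73
tool_pos: [0.4452, -0.1181, 0.14]
tcp_rot: [-0.084, -3.14, -0.0]
wrist_force: [-0.5, -0.6, -3.5]
width: 0.257
grip_force: 118.2
```

```bash
python3 - <<'E'
from h import *
s=st(); M=R.from_rotvec(s["tcp_rot"]).as_matrix(); print("pan centre", s["tool_pos"]-.112*M[:,0], s["q"].round(2))
E
```

```text
t 19.73 tcp [ 0.4452 -0.1181  0.14  ] yaw 176.92 zax [-0.e+00  1.e-04 -1.e+00] F [-0.5 -0.6 -3.5] T [0.03 0.18 0.04] w 0.257 g 118.2
pan centre [ 0.55707574 -0.12414049  0.13999576] [-0.31 -0.07  2.14  0.    1.07 -1.83]
```

Another 3° of turn, then settle and check the tilt and the potato.

>>> jog_arm:
  motion:
    - [-1,0,-1,0,-0.5]
    - [-1,0,-2,0,-1]
    - [-1,0,-2,0,-1]
    - [-1,0,-1.1,0,-0.6]
    - [-1,0,0,0,0]
    - [-1,0,0,0,0]
    - [-1,0,0,0,0]
    - [-1,0,0,0,0]
    - [-1,0,0,0,0]
    - [-1,0,0,0,0]

```text
time: 20.57
tool_pos: [0.445, -0.1243, 0.14]
tcp_rot: [0.001, -3.142, 0.0]
wrist_force: [0.1, -0.4, -3.4]
width: 0.253
grip_force: 118.2
```

```bash
python3 - <<'E'
from h import *
s=st(); M=R.from_rotvec(s["tcp_rot"]).as_matrix(); print("pan centre", s["tool_pos"]-.112*M[:,0])
im,d=bot.read_camera("side"); P=cloud("side",d); X,Y,Z=np.moveaxis(P,-1,0); ok=d>0
hsv=cv2.cvtColor(im,cv2.COLOR_RGB2HSV)
c=np.array([.557,-.124]); r=np.hypot(X-c[0],Y-c[1])
po=ok&(r<.05)&(Z>.11)&(Z<.2)&(hsv[...,1]>100)
q=P[po]
A=np.c_[2*q,np.ones(len(q))]; k=np.linalg.lstsq(A,(q**2).sum(1),rcond=None)[0]; print("potato sphere",k[:3],np.sqrt(k[3]+k[:3]@k[:3]),len(q))
ri=ok&(r>.05)&(r<.075)&(Z>.12)&(Z<.18)
bins=np.degrees(np.arctan2(Y-c[1],X-c[0]))
L=[]
for a in range(-180,180,15):
    w=ri&(bins>a)&(bins<a+15)
    if w.sum()>4: i=np.argmax(np.where(w,Z,0)); L.append(P.reshape(-1,3)[i])
L=np.array(L); F,*_=np.linalg.lstsq(np.c_[L[:,:2]-c,np.ones(len(L))],L[:,2],rcond=None); print("rim tilt deg x,y",np.degrees(F[:2]),"rim z",F[2])
cv2.imwrite("pics/c7.png",im[60:360,80:480,::-1])
E
```

```text
t 20.57 tcp [ 0.445  -0.1243  0.14  ] yaw -179.98 zax [-0. -0. -1.] F [ 0.1 -0.4 -3.4] T [-0.06  0.2  -0.03] w 0.253 g 118.2
pan centre [ 0.55701406 -0.12429978  0.13996315]
potato sphere [ 0.56921889 -0.12664804  0.14822825] 0.018190020599925992 350
rim tilt deg x,y [-2.81883916  0.13966412] rim z 0.16053001127677138
```

View pics/c7.png

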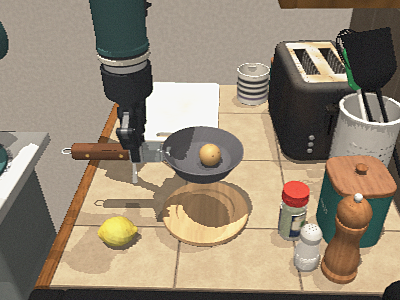

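The handle points straight to the front and the pan is up over the trivet, with the potato near its centre at (209,155). I'll let it settle briefly, confirm nothing is creeping, and hand in.

>>> jog_arm:
  motion:
    - [-1,0,0,0,0]
    - [-1,0,0,0,0]
    - [-1,0,0,0,0]
    - [-1,0,0,0,0]
    - [-1,0,0,0,0]
    - [-1,0,0,0,0]
    - [-1,0,0,0,0]
    - [-1,0,0,0,0]
    - [-1,0,0,0,0]
    - [-1,0,0,0,0]

```text
time: 21.45
tool_pos: [0.445, -0.1244, 0.14]
tcp_rot: [-0.001, 3.142, -0.0]
wrist_force: [0.3, -1.0, -3.0]
width: 0.256
grip_force: 118.2
```

```bash
python3 - <<'E'
from h import *
s=st()
for n in("side","top"):
    im,d=bot.read_camera(n); P=cloud(n,d); X,Y,Z=np.moveaxis(P,-1,0); ok=d>0
    hsv=cv2.cvtColor(im,cv2.COLOR_RGB2HSV); r=np.hypot(X-.557,Y+.124)
    q=P[ok&(r<.05)&(Z>.11)&(Z<.2)&(hsv[...,1]>100)]
    if len(q)>30:
        A=np.c_[2*q,np.ones(len(q))]; k=np.linalg.lstsq(A,(q**2).sum(1),rcond=None)[0]; print(n,"potato",k[:3].round(4),len(q))
    q=P[ok&(Z>.11)&(Z<.2)&(r<.076)]; print(n,"pan mid",(q.max(0)+q.min(0))/2, np.ptp(q,axis=0))
    h=ok&(abs(Y+.124)<.008)&(X>.3)&(X<.41)&(Z>.12)&(Z<.18); q=P[h]
    if len(q)>20:
        for a in np.arange(.3,.5,.02):
            w=q[(q[:,0]>a)&(q[:,0]<a+.02)]
            if len(w)>3: print("  handle top",round(a+.01,2),np.percentile(w[:,2],90).round(4))
E
```

```text
t 21.45 tcp [ 0.445  -0.1244  0.14  ] yaw -179.98 zax [ 0. -0. -1.] F [ 0.3 -1.  -3. ] T [ 0.01  0.16 -0.01] w 0.256 g 118.2
side potato [ 0.5693 -0.1268  0.1484] 348
side pan mid [ 0.55390596 -0.12487344  0.14513933] [0.14461499 0.13997416 0.04495235]
  handle top 0.31 0.153
  handle top 0.33 0.1649
  handle top 0.35 0.1655
  handle top 0.37 0.165
  handle top 0.39 0.165
  handle top 0.41 0.1647
top potato [ 0.568  -0.1276  0.1452] 241
top pan mid [ 0.55219991 -0.12347793  0.14768917] [0.14134285 0.13604889 0.04473729]
  handle top 0.35 0.1673
  handle top 0.37 0.1664
  handle top 0.39 0.1662
  handle top 0.41 0.1672
```

```bash
python3 -c "
from workcell import bot
print(bot.finish_job())"
```

```text
the job is handed in; nothing more can be done
None
```

I handed the job in at about 21.5 s with the handle fully home and pointing straight out over the front edge. The pan is held still about 11 cm above the trivet, sagging about 2–3° at the far side, and the potato is resting about 1 cm off the middle.

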